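# Clear and load the plate-loading fence by sliding

### The job

Load the well plate onto the blue mark at the fence. First clear the mark: slide the amber bottle, upright and without lifting it off the bench, until it stands wholly on the round white disc, and let go of it. Then slide the well plate over the bench, without lifting it, onto the blue mark until it sits flush against both the long rail and the end stop there; leave the other things on the bench alone.

Things in the scene. Friction and masses are not known exactly. Their poses are not given: they have to be found in the camera images.
- fence: Fixed aluminium fence, U-shaped from above, 14 mm high. Origin: bench level, middle of the long rail's working face; x points away from the robot into the rail, y along it. Rail: x = 0 to +18 mm, 488 mm long. End stops 20 mm thick reach forward from the rail to x = -60 mm, inner faces at y = +224 and -224 mm. Between them is open bench.
- pad: Flat blue rectangle printed on the bench, 86 (x) by 128 (y) mm, no height, filling one of the fence's two corners (which one varies): its edges lie on the rail's and the end stop's faces. Origin: its centre; axes parallel to the fence's. In the fence frame it is at x = -43 mm, y = +160 or -160 mm.
- disc_center (a point): Centre of a flat white disc with a yellow rim, 70 mm across, printed on the bench, no height, toward the other end of the fence from the blue mark: in the fence frame x = -133 mm, y = -160 or +160 mm.
- plate: Whitish microplate with wells, 86 (x) by 128 (y) by 14 mm high, about 0.12 kg, loose, lying before the fence's middle, turned up to 0.3 rad from the fence. Origin: centre of its underside. Too wide to grip: push it by its sides with the fingertips just over the bench. Half a turn makes no difference.
- amber_bottle: Dark amber reagent bottle, dark cap, about 0.12 kg, loose, standing on the blue mark at the start. Round body 41 mm across up to about 65 mm, cap 30 mm across, 94 mm high. Origin: centre of its underside, z along its axis; it may lean 0.03 rad on its uneven base. Fingers closing on it press it to the bench; then the drag can tip it between the pads if it is moved across the line of the fingers.
- pink_bottle: Pale pink bottle, 43 mm across, 99 mm high, standing to the right; a bystander. Origin: centre of its underside.
- kitchen_timer: Small white timer, 70 x 66 x 18 mm, lying to the right near the robot; a bystander. Origin: centre of its underside.

How it is judged:
On the way:
1. the amber bottle stands wholly on the white disc and is let go, while the plate is not yet on the blue mark (horizontal distance between amber_bottle and disc_center below 0.015 m and angle between amber_bottle's own z axis and vertical below 0.1 rad and height (world z) of amber_bottle below 0.005 m and linear speed of amber_bottle below 0.02 m/s and contact force between the fingers and amber_bottle below 0.1 N and horizontal distance between plate and pad above 0.03 m), for 0.2 s.
At the end, for the whole second after the job is handed in: The plate lies flat and still on the blue mark, its centre within 4 mm of the mark's along both axes and square within 0.03 rad, so flush with rail and stop; the amber bottle stands upright and still, its centre within 15 mm of the white disc's centre; both are released (horizontal distance between amber_bottle and disc_center below 0.015 m and angle between amber_bottle's own z axis and vertical below 0.1 rad and height (world z) of amber_bottle below 0.005 m and linear speed of each of amber_bottle, plate below 0.02 m/s and x of plate in the frame of pad between -0.004 and 0.004 m and y of plate in the frame of pad between -0.004 and 0.004 m and angle between the y axis of plate and the y axis of pad, either way round below 0.03 rad and height (world z) of plate below 0.004 m and angle between plate's own z axis and vertical below 0.05 rad); the robot touches nothing.
It fails at once if the amber bottle is lifted more than 10 mm off the bench or tips by more than 0.25 rad (height (world z) of amber_bottle above 0.01 m or angle between amber_bottle's own z axis and vertical above 0.25 rad).
It fails at once if the plate is lifted more than 10 mm off the bench or tips by more than 0.2 rad (height (world z) of plate above 0.01 m or angle between plate's own z axis and vertical above 0.2 rad).
It fails at once if the pink bottle or the timer is moved by more than 20 mm (distance of any of pink_bottle, kitchen_timer from where it was at the start of the episode above 0.02 m).
It also fails if it takes over 61 s, if anything falls off the work surface, if the arm or the gripper's body presses on something with over 40 N, if the wrist force passes 120 N, or if a joint passes its speed limit or range.

### The arm

A 6-joint arm with a two-finger parallel gripper is mounted at the origin on a cart in front of the work surface, level with it; the furniture and walls round the work are solid. World frame = base frame: x ahead of the robot, y to its left, z up, the work surface at z = 0. Lengths are in m, angles in rad, forces in N, time in s.
With the tool pointing down it reaches from about 0.425 to 0.95 m from the base axis. Payload 3.5 kg.
Tool frame: the origin (TCP) lies midway between the tips of the shut fingers; the grasp point (between the pads) lies 19 mm behind it; z points along the fingers, y is the line along which they close (so a half turn about z gives the same grasp; the last joint's range is limited). The gripper opens to 85 mm and grips with 20 to 120 N. Pads are 22 mm wide; open, the fingers measure 114 mm over their backs; the gripper's body (76 mm by 85 mm) begins 54 mm behind the grasp point. The pads swing forward as they close: fully open they stand 13 mm farther back than shut.
Start: joints at [1.08, 0.286, 1.577, -0, 1.279, -0.15], TCP at [0.226, 0.636, 0.231] pointing down, gripper open.
Joint ranges: [-2.77, 2.77], [-0.9, 2.22], [0.21, 2.48], [-1.53, 4.67], [0.24, 2.81], [-2.84, 2.84]. Speed limits (rad/s): [2.79, 2.79, 3.14, 3.14, 3.14, 3.14].

### API

Orientations are given as a unit quaternion [x, y, z, w].
In Python, from plant import ctrl gives the robot as it stands.
- The arm moves only by the tool send_rows, never from a script. Its argument "series" is a list that holds one entry, the list of rows, each a list of 7 numbers: the shift along the tool's x, y, z in cm, then the turn, a rotation vector about the tool's x, y, z in rad, then the opening, from -1 (shut) to 1 (fully open). In form: [[[x, y, z, rx, ry, rz, jaw], ...]]. A call has 1 to 10 rows; each row shifts and turns the commanded pose from where the row before left it, along the tool's axes as they then stand; what a row does not reach is not made up. A row lasts 1/8 s, in which the tool goes at most 62.5 mm and 10.7 degrees, less where a joint would pass 70% of its speed; a pose out of reach is approached as far as the arm can. A call is refused whole if a number of a shift passes 6.25 or a number of a turn 0.188, either way. A call with a gripper value outside its range is refused whole. The fingers move at their own pace and stop on an object; "force" is the grip in N (left out, the last holds). Time passes only in rows, so rows that do not move let the fingers close. It gives the time, the measured TCP pose, the force, the opening and the grip force at its end, in the units of the state.
- ctrl.get_state(): the state, without advancing time (a new reading comes with each control period).
- ctrl.read_camera(name): name is "scene" or "top" or "wrist"; returns a dict with "img" (384x512x3 uint8, red, green, blue), "fx", "fy", "cx", "cy" (pixels), "R" (3x3) and "t" (3): a world point X has camera coordinates R X + t; the wrist camera has in their place "hand_eye" (4x4, takes a point from camera to tool coordinates, whose origin is the TCP and whose axes are the flange's). Camera axes: x right, y down, z forward; pixel columns grow to the right and rows downward; lengths in m; the calibration is good to about 2 mm. The wrist camera is an equidistant fisheye: a pixel r from the principal point sees the ray r / f radians off the axis. A picture is of the moment at which its call begins: read the wrist's pose just before it. There is no depth.
- ctrl.sign_off(): hands the job in; it is judged then, once.
The state is a dict: "time": time; "qpos": joint angles; "dq": joint speeds; "joint_efforts": joint torques, N m; "eef_pos": TCP position; "tcp_rot": TCP orientation; "contact_force": force on the tool from outside, world axes, zero at the start; "wrist_torque": the same for the moment, N m; "opening": opening from 0.0 (shut) to 1.0 (fully open); "finger_force": force on a finger pad.
Only numpy, scipy, OpenCV 4.12 (cv2) and the standard library are available. Lean on these libraries where they do the work, as an engineer would, in place of code of your own. Each camera call takes 0.05 s, during which the arm holds its last target. There are 200 camera calls.

## Working session

There is one attempt and no reset: what is moved stays moved. The work goes in short steps, Python scripts to look and compute and a tool call to move; the robot and the scene stay as the last step left them, time stands still between calls to the robot, and variables do not carry over. Pictures are saved under pics/ and viewed, at most 10 in all, crops included, and the job is handed in when it is done.

Besides the shell and the picture viewer there is one more tool, called by a JSON object that holds its "name" and its "arguments". send_rows: Moves the arm, as the interface text tells. Its arguments: {"type":"object","properties":{"series":{"type":"array"},"force":{"type":"number"}},"required":["series"]}

```bash
mkdir -p pics; cat > h.py <<'E'
import numpy as np, cv2
from plant import ctrl
def unproj(c,u,v,z=0.):
    R=np.array(c["R"]);t=np.array(c["t"])
    d=R.T@np.array([(u-c["cx"])/c["fx"],(v-c["cy"])/c["fy"],1]);o=-R.T@t
    return o+d*(z-o[2])/d[2]
def ray(c,u,v):
    R=np.array(c["R"]);t=np.array(c["t"])
    d=R.T@np.array([(u-c["cx"])/c["fx"],(v-c["cy"])/c["fy"],1]);return -R.T@t,d/np.linalg.norm(d)
def proj(c,X):
    p=np.array(c["R"])@np.array(X)+np.array(c["t"]);return c["fx"]*p[0]/p[2]+c["cx"],c["fy"]*p[1]/p[2]+c["cy"]
def save(c,name,box=None,s=1):
    im=c["img"][:,:,::-1]
    if box: im=im[box[1]:box[3],box[0]:box[2]]
    cv2.imwrite("pics/"+name,cv2.resize(im,None,fx=s,fy=s,interpolation=cv2.INTER_CUBIC))
E
python3 - <<'E'
from h import *
import pickle
print(ctrl.get_state())
cs={n:ctrl.read_camera(n) for n in("top","scene")}
pickle.dump(cs,open("c0.pkl","wb"))
for n,c in cs.items():
    save(c,n+"0.png",s=1.56); print(n,c["fx"],c["cx"],c["cy"],-np.array(c["R"]).T@c["t"])
E
```

```text
{'time': 0.0, 'qpos': array([ 1.08001810e+00,  2.87199128e-01,  1.57816724e+00,  8.56907464e-06,
        1.27861427e+00, -1.49971497e-01]), 'dq': array([-0.00104645, -0.00106994,  0.0015553 ,  0.00175928,  0.00049924,
        0.00099672]), 'joint_efforts': array([-1.44052261e-03, -4.05982769e+01, -2.92620581e+01, -2.77224490e-04,
        5.89808245e-03, -1.03628700e-06]), 'eef_pos': array([0.22525628, 0.63560922, 0.22993016]), 'tcp_rot': array([ 1.69580984e-01,  9.85515532e-01, -1.13194356e-03, -3.79906433e-04]), 'contact_force': array([0.24840933, 0.17753192, 0.08743776]), 'wrist_torque': array([0.00392285, 0.00285754, 0.03190703]), 'finger_force': 0.0, 'opening': 0.9989171455127646}
top 405.3189296721807 258.2938091422244 189.65907101796734 [ 0.41943422 -0.08454232  0.97386691]
scene 496.5972721575984 253.0897079501057 190.75121512996128 [ 0.06815694 -1.03736584  0.90259527]
```

View pics/top0.png

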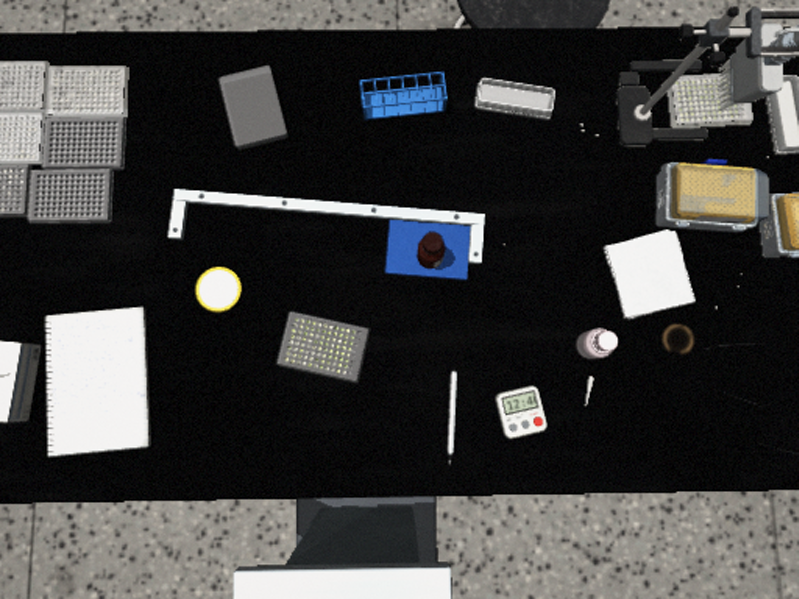

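View pics/scene0.png

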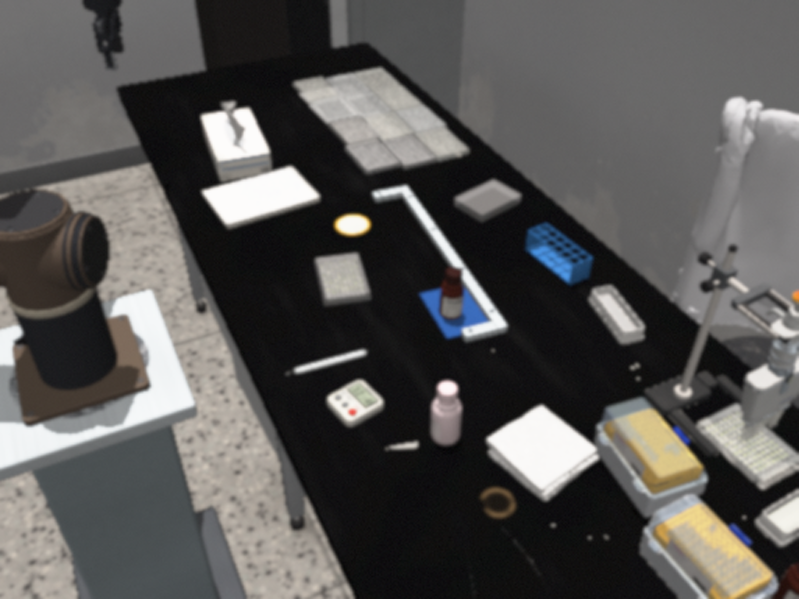

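Top view (799-px scale): the blue mark is at (428,249) with the amber bottle on it. The disc is at (219,289), the plate at (323,347), and the fence runs from (175,195) to (485,217). I'll enlarge the work area.

```bash
python3 - <<'E'
from h import *
import pickle
cs=pickle.load(open("c0.pkl","rb"))
save(cs["top"],"topc.png",(104,114,318,250),3.7)
save(cs["scene"],"scenec.png",(195,115,330,222),5.5)
c=cs["top"]; im=c["img"].astype(int); r,g,b=im[...,0],im[...,1],im[...,2]
y=np.zeros(r.shape,np.uint8); y[((r+g+b)>300)]=1; y[:, :122]=0;y[:,158:]=0;y[:168]=0;y[202:]=0
p=np.argwhere(y); m=p.mean(0); print("disc",m, unproj(c,m[1],m[0]), len(p))
bl=((b>r+50)&(b>80)).astype(np.uint8);bl[:135]=0;bl[190:]=0;bl[:,:240]=0;bl[:,315:]=0
h=cv2.convexHull(np.argwhere(bl)[:,::-1].astype(np.int32)); rect=cv2.minAreaRect(h); print(rect, [unproj(c,*q) for q in cv2.boxPoints(rect)], unproj(c,*rect[0]))
pl=((r+g+b)>130).astype(np.uint8);pl[:197]=0;pl[248:]=0;pl[:,:172]=0;pl[:,242:]=0
h=cv2.convexHull(np.argwhere(pl)[:,::-1].astype(np.int32)); rect=cv2.minAreaRect(h); 
bp=[unproj(c,*q,.014) for q in cv2.boxPoints(rect)];print(rect,np.round(bp,4), unproj(c,*rect[0],.014))
E
```

```text
disc [184.93787879 139.56666667] [0.56957752 0.19294244 0.        ] 660
((273.8283996582031, 159.4881591796875), (52.77119827270508, 34.710655212402344), 3.9451863765716553) [array([ 0.59054972, -0.0659588 ,  0.        ]), array([ 0.67713143, -0.07279429,  0.        ]), array([ 0.66627819, -0.20249733,  0.        ]), array([ 0.57983927, -0.19411618,  0.        ])] [ 0.62818975 -0.13382386  0.        ]
((206.2996063232422, 221.68173217773438), (53.45500564575195, 35.85829162597656), 12.804265975952148) [[ 0.4513  0.1     0.014 ]
 [ 0.5339  0.0822  0.014 ]
 [ 0.5038 -0.0416  0.014 ]
 [ 0.4219 -0.0224  0.014 ]] [0.47744763 0.02949329 0.014     ]
```

View pics/topc.png

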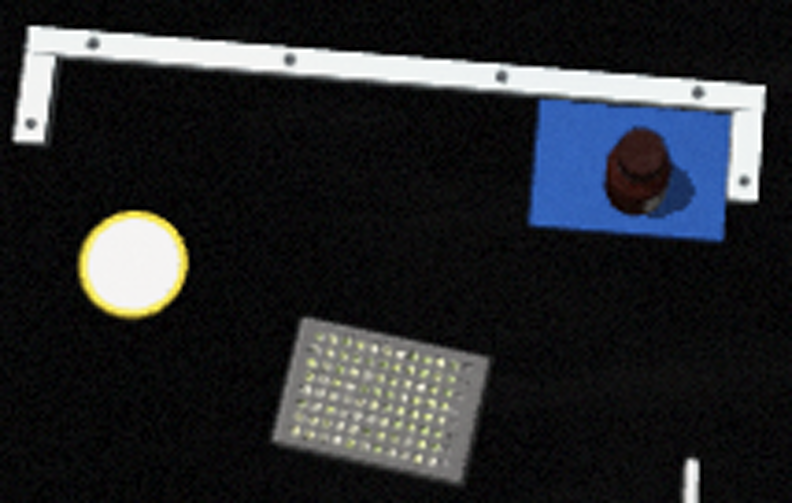

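View pics/scenec.png

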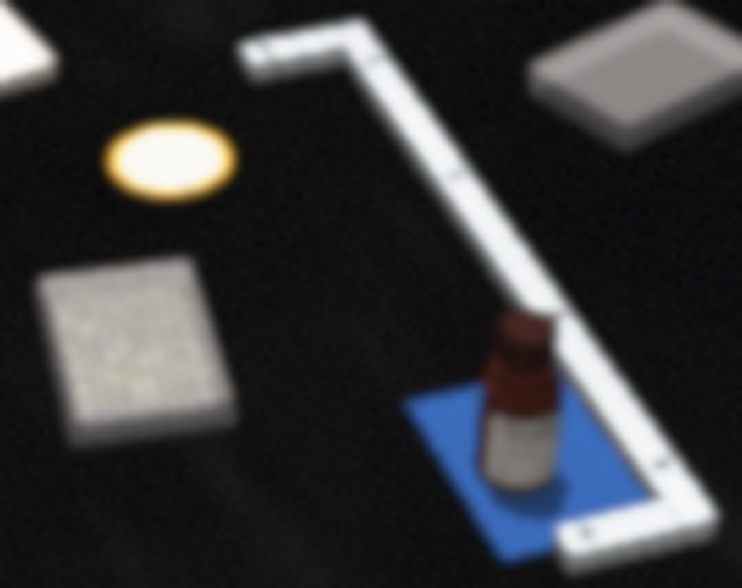

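The top crop shows the fence's back corners at (28,27) and (766,87), the cap centre at about (641,153) and the bottle's foot edge at y≈214. In the scene crop the cap is at (527,325) and the foot's near edge at (517,490).

```bash
python3 - <<'E'
from h import *
import pickle
cs=pickle.load(open("c0.pkl","rb"));c=cs["top"];s=cs["scene"]
T=lambda X,Y:(103.5+(X+.5)/3.7,113.5+(Y+.5)/3.7)
S=lambda X,Y:(194.5+(X+.5)/5.5,114.5+(Y+.5)/5.5)
L=unproj(c,*T(28,27),.014)[:2];Rr=unproj(c,*T(766,87),.014)[:2]
ey=(L-Rr)/np.linalg.norm(L-Rr);ex=np.array([ey[1],-ey[0]]);o=(L+Rr)/2-.018*ex
print("len",np.linalg.norm(L-Rr),"yaw",np.arctan2(-ey[0],ey[1]),"o",o)
pad=o-.043*ex-.160*ey; disc=o-.133*ex+.16*ey;print("pad",pad,"disc",disc)
def tri(a,b):
    (o1,d1),(o2,d2)=ray(c,*a),ray(s,*b)
    k=np.linalg.lstsq(np.c_[d1,-d2],o2-o1,rcond=None)[0];p,q=o1+k[0]*d1,o2+k[1]*d2;return (p+q)/2,np.linalg.norm(p-q)
print("cap",tri(T(641,153),S(527,325)))
print("foot top",unproj(c,*T(634,183)))
for n,cc in cs.items():
  for P in [(*pad,0),(*disc,0)]: print(n,proj(cc,P))
# plate corners tri
for a,b in [((305,318),(193,258)),((490,355),(236,408)),((463,484),(70,428)),((273,440),(38,278))]: print(tri(T(*a),S(*b)))
# amber foot by both views at trial
for f in [(.62,-.135),(.625,-.14),(.63,-.14)]:
  for n,cc,q in(("t",c,3.7),("s",s,5.5)):
    u,v=proj(cc,(*f,0)); print(f,n,(u-(104 if n=="t" else 195))*q,(v-(114 if n=="t" else 115))*q)
print("pink?",unproj(c,595/1.56,345/1.56),"timer",unproj(c,522/1.56,412/1.56))
w=ctrl.read_camera("wrist");print(w["fx"],w["cx"],w["cy"],np.round(w["hand_eye"],3))
E
```

```text
len 0.4882547920485965 yaw -0.09613519718440455 o [0.68504556 0.02069595]
pad [ 0.62688616 -0.13443781] disc [0.56801763 0.19272346]
cap (array([ 0.61879244, -0.13619797,  0.09059141]), np.float64(0.00023792391164426243))
foot top [ 0.61914584 -0.1364783   0.        ]
top (np.float64(274.08947486816794), np.float64(160.00622814375754))
top (np.float64(139.6411111848256), np.float64(185.57323843527152))
scene (np.float64(291.00215362445505), np.float64(198.19430011197446))
scene (np.float64(225.24299837278522), np.float64(143.66237487923846))
(array([0.53154667, 0.07669144, 0.01729908]), np.float64(0.0026963060511160687))
(array([ 0.50549506, -0.04065749,  0.00769416]), np.float64(0.0003811404672907451))
(array([ 0.42214848, -0.02263976,  0.01079883]), np.float64(0.002602277700131791))
(array([0.45168356, 0.09740259, 0.01564727]), np.float64(0.002440630975448082))
(0.62, -0.135) t 630.3912162719811 180.41247551036554
(0.62, -0.135) s 516.6950196312148 462.0253005504929
(0.625, -0.14) t 637.7815762318882 172.90623899585844
(0.625, -0.14) s 530.119609973623 465.0427942880831
(0.63, -0.14) t 637.6225896444104 165.50850570883884
(0.63, -0.14) s 538.7274948984309 462.26886469488636
pink? [ 0.47346653 -0.38966847  0.        ] timer [ 0.37351662 -0.27276738  0.        ]
297.3186396354542 254.89979388373715 192.67478757666498 [[-0.    -0.966 -0.258  0.065]
 [ 1.    -0.     0.     0.   ]
 [-0.    -0.258  0.966 -0.142]
 [ 0.     0.     0.     1.   ]]
```

```bash
cat >> h.py <<'E'
from scipy.spatial.transform import Rotation as Ro
def goal(heading,tilt=0):  # tool down, tool y at heading; tilt about tool y
    return Ro.from_matrix(np.array([[np.sin(heading),np.cos(heading),0],[-np.cos(heading),np.sin(heading),0],[0,0,-1]]))*Ro.from_rotvec([0,tilt,0])
def plan(*tg,heading=None,tilt=0):
    """turn (in the present tool frame), then shifts (cm) in the turned frame to each target"""
    st=ctrl.get_state();R=Ro.from_quat(st["tcp_rot"]);p=st["eef_pos"]
    print("t",round(st["time"],2),"p",np.round(p,4),"hd",round(np.arctan2(*R.as_matrix()[[1,0],[1,1]]),3),"F",np.round(st["contact_force"],1),"open",round(st["opening"],3),"q",np.round(st["qpos"],2))
    G=goal(heading,tilt) if heading is not None else R
    print("turn",np.round((R.inv()*G).as_rotvec(),3))
    for t in tg:
        t=np.array(t);print("shift",np.round(100*G.inv().apply(t-p),2));p=t
O=np.array([.68505,.0207]);EX=np.array([.9954,-.0960]);EY=np.array([.0960,.9954])
def F(x,y,z): return (*(O+x*EX+y*EY),z)   # fence frame -> world
E
python3 -c "
from h import *
plan((.619,-.136,.2),(.619,-.136,.028),heading=np.arctan2(.329,-.0505))"
```

```text
t 0.15 p [0.2253 0.6357 0.2302] hd 1.23 F [ 0.  1. -0.] open 1.003 q [ 1.08  0.29  1.58 -0.    1.28 -0.15]Traceback (most recent call last):
  File "<string>", line 3, in <module>
    plan((.619,-.136,.2),(.619,-.136,.028),heading=np.arctan2(.329,-.0505))
    ~~~~^^^^^^^^^^^^^^^^^^^^^^^^^^^^^^^^^^^^^^^^^^^^^^^^^^^^^^^^^^^^^^^^^^^
  File "h.py", line 23, in plan
    G=goal(heading,tilt) if heading is not None else R
      ~~~~^^^^^^^^^^^^^^
  File "h.py", line 18, in goal
    return Ro.from_matrix(np.array([[np.sin(heading),np.cos(heading),0],[-np.cos(heading),np.sin(heading),0],[0,0,-1]]))*Ro.from_rotvec([0,tilt,0])
           ~~~~~~~~~~~~~~^^^^^^^^^^^^^^^^^^^^^^^^^^^^^^^^^^^^^^^^^^^^^^^^^^^^^^^^^^^^^^^^^^^^^^^^^^^^^^^^^^^^^^^^^^^^^^^
  File "scipy/spatial/transform/_rotation.pyx", line 1143, in scipy.spatial.transform._rotation.Rotation.from_matrix
ValueError: Non-positive determinant (left-handed or null coordinate frame) in rotation matrix 0: [[ 0.98842374 -0.15171854  0.        ]
 [ 0.15171854  0.98842374  0.        ]
 [ 0.          0.         -1.        ]].
```

```bash
sed -i 's/\[\[np.sin(heading),np.cos(heading),0\],\[-np.cos(heading),np.sin(heading),0\]/[[-np.sin(heading),np.cos(heading),0],[np.cos(heading),np.sin(heading),0]/' h.py
python3 -c "
from h import *
plan((.619,-.136,.2),(.619,-.136,.028),heading=np.arctan2(.329,-.0505))"
```

```text
t 0.15 p [0.2253 0.6357 0.2302] hd 1.23 F [ 0.  1. -0.] open 1.003 q [ 1.08  0.29  1.58 -0.    1.28 -0.15]
turn [-0.002 -0.001 -0.493]
shift [-27.2  -82.25   3.02]
shift [ 0.   0.  17.2]
```

{"name": "send_rows", "arguments": {"series": [[[0,0,0,0,0,-0.164,1],[0,0,0,0,0,-0.164,1],[0,0,0,0,0,-0.164,1],[-1.6,-4.84,0.18,0,0,0,1],[-1.6,-4.84,0.18,0,0,0,1],[-1.6,-4.84,0.18,0,0,0,1],[-1.6,-4.84,0.18,0,0,0,1],[-1.6,-4.84,0.18,0,0,0,1],[-1.6,-4.84,0.18,0,0,0,1],[-1.6,-4.84,0.18,0,0,0,1]]]}}

```text
time: 1.4
eef_pos: [0.3877, 0.3165, 0.2185]
tcp_rot: [-0.076, 0.997, -0.0, -0.0]
contact_force: [1.5, -0.4, 0.6]
opening: 1.001
finger_force: 0.0
```

{"name": "send_rows", "arguments": {"series": [[[-1.6,-4.84,0.18,0,0,0,1],[-1.6,-4.84,0.18,0,0,0,1],[-1.6,-4.84,0.18,0,0,0,1],[-1.6,-4.84,0.18,0,0,0,1],[-1.6,-4.84,0.18,0,0,0,1],[-1.6,-4.84,0.18,0,0,0,1],[-1.6,-4.84,0.18,0,0,0,1],[-1.6,-4.84,0.18,0,0,0,1],[-1.6,-4.84,0.18,0,0,0,1],[0,0,0,0,0,0,1]]]}}

```text
time: 2.65
eef_pos: [0.5959, -0.0938, 0.2018]
tcp_rot: [-0.073, 0.997, -0.0, -0.0]
contact_force: [0.1, 0.8, -0.6]
opening: 0.999
finger_force: 0.0
```

```bash
python3 - <<'E'
from h import *
plan((.619,-.136,.2),(.619,-.136,.028),heading=np.arctan2(.329,-.0505))
st=ctrl.get_state();w=ctrl.read_camera("wrist");save(w,"w1.png",s=1.5)
H=np.array(w["hand_eye"]);R=Ro.from_quat(st["tcp_rot"]).as_matrix()
def pw(P):
    q=np.linalg.inv(H)@np.r_[R.T@(np.array(P)-st["eef_pos"]),1];th=np.arctan2(np.hypot(q[0],q[1]),q[2]);k=th/np.hypot(q[0],q[1])
    return np.round([1.5*(w["cx"]+w["fx"]*k*q[0]),1.5*(w["cy"]+w["fy"]*k*q[1])])
for P in [(.619,-.136,.094),(.619,-.136,0),F(0,-.224,.0),F(-.086,-.224,0)]: print(pw(P))
E
```

```text
t 2.65 p [ 0.5959 -0.0938  0.2018] hd 1.718 F [ 0.1  0.8 -0.6] open 0.999 q [-0.32  0.16  1.79 -0.    1.2  -2.04]
turn [-0.    -0.001 -0.005]
shift [-1.64 -4.52  0.18]
shift [ 0.   0.  17.2]
[306. 314.]
[325. 277.]
[243. 317.]
[260. 217.]
```

View pics/w1.png

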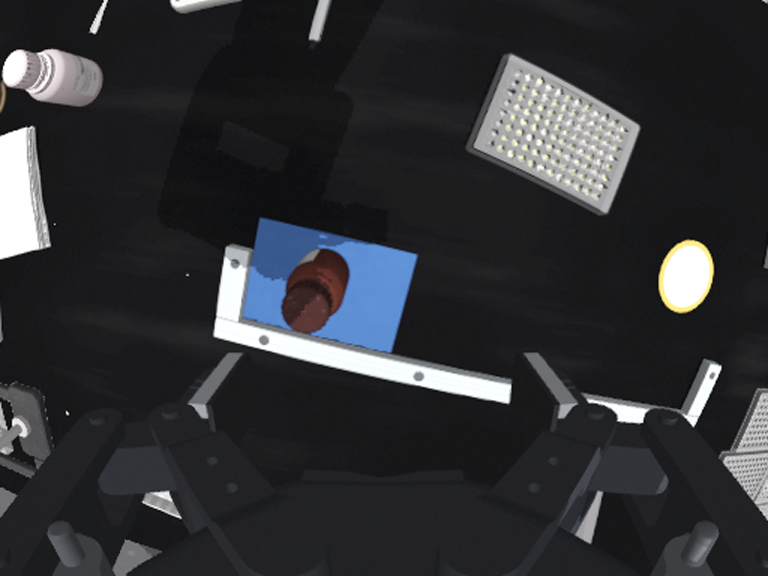

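The wrist view shows the cap at (306,312) and the fence corner at (243,318), both within a few pixels of prediction. The measurements hold, so I'll finish the approach and descend.

{"name": "send_rows", "arguments": {"series": [[[-1.64,-4.52,0,0,0,-0.005,1],[0,0,0,0,0,0,1],[0,0,3.4,0,0,0,1],[0,0,3.4,0,0,0,1],[0,0,3.4,0,0,0,1],[0,0,3.4,0,0,0,1],[0,0,3.4,0,0,0,1],[0,0,0,0,0,0,1],[0,0,0,0,0,0,1]]]}}

```text
time: 3.82
eef_pos: [0.6189, -0.1323, 0.034]
tcp_rot: [-0.079, 0.997, -0.0, 0.001]
contact_force: [0.1, -0.6, -0.5]
opening: 0.999
finger_force: 0.0
```

```bash
python3 -c "
from h import *
plan((.619,-.136,.028),heading=np.arctan2(.329,-.0505))"
```

```text
t 3.83 p [ 0.6189 -0.1323  0.034 ] hd 1.728 F [ 0.1 -0.6 -0.5] open 0.999 q [-0.37  0.42  1.8   0.    0.92 -2.1 ]
turn [-0.001  0.001  0.005]
shift [ 0.05 -0.37  0.6 ]
```

{"name": "send_rows", "arguments": {"series": [[[0,-0.37,0.5,0,0,0,1],[0,0,0,0,0,0,0.5],[0,0,0,0,0,0,0.2],[0,0,0,0,0,0,0.05],[0,0,0,0,0,0,-0.1],[0,0,0,0,0,0,-0.2],[0,0,0,0,0,0,-0.2],[0,0,0,0,0,0,-0.2]]], "force": 20}}

```text
time: 4.82
eef_pos: [0.6192, -0.137, 0.0279]
tcp_rot: [-0.078, 0.997, -0.0, 0.0]
contact_force: [-0.3, -0.8, 2.7]
opening: 0.466
finger_force: 20.6
```

```bash
python3 -c "
from h import *
plan((.5685,.1928,.029))"
```

```text
t 4.83 p [ 0.6192 -0.137   0.0279] hd 1.727 F [-0.3 -0.8  2.7] open 0.466 q [-0.38  0.43  1.8  -0.    0.91 -2.1 ]
turn [0. 0. 0.]
shift [-0.13 33.36 -0.13]
```

{"name": "send_rows", "arguments": {"series": [[[0,0.5,0,0,0,0,-0.2],[0,1,0,0,0,0,-0.2],[0,1.5,0,0,0,0,-0.2],[0,1.5,0,0,0,0,-0.2],[0,1.5,0,0,0,0,-0.2],[0,1.5,0,0,0,0,-0.2],[0,1.5,0,0,0,0,-0.2],[0,1.5,0,0,0,0,-0.2],[0,1.5,0,0,0,0,-0.2],[0,1.5,0,0,0,0,-0.2]]]}}

```text
time: 6.08
eef_pos: [0.598, -0.0026, 0.0278]
tcp_rot: [-0.078, 0.997, -0.0, 0.0]
contact_force: [0.0, -2.7, 4.2]
opening: 0.471
finger_force: 21.0
```

```bash
python3 -c "
from h import *
plan((.5685,.1928,.028))
c=ctrl.read_camera('top');save(c,'top2.png',(104,114,318,250),3.0)"
```

```text
t 6.08 p [ 0.598  -0.0026  0.0278] hd 1.727 F [ 0.  -2.7  4.2] open 0.471 q [-0.17  0.36  1.89 -0.    0.89 -1.9 ]
turn [0. 0. 0.]
shift [-0.13 19.76 -0.03]
```

View pics/top2.png

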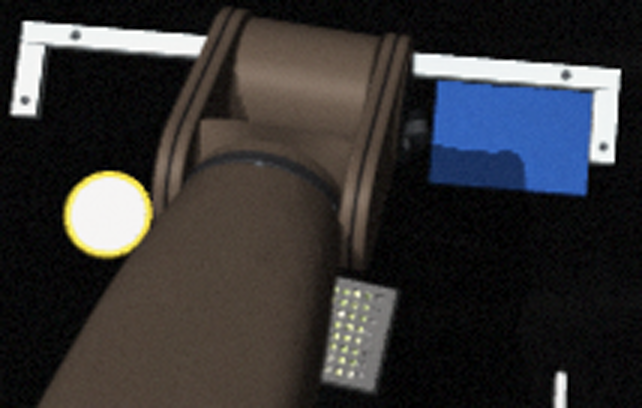

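The arm hides the bottle, but the blue mark (510,140) is now clear and the grip reads 21 N. I'll go on.

{"name": "send_rows", "arguments": {"series": [[[0,1.6,0,0,0,0,-0.2],[0,1.6,0,0,0,0,-0.2],[0,1.6,0,0,0,0,-0.2],[0,1.6,0,0,0,0,-0.2],[0,1.6,0,0,0,0,-0.2],[0,1.6,0,0,0,0,-0.2],[0,1.6,0,0,0,0,-0.2],[0,1.6,0,0,0,0,-0.2],[-0.05,1.6,0,0,0,0,-0.2],[-0.05,1.6,0,0,0,0,-0.2]]]}}

```text
time: 7.38
eef_pos: [0.5737, 0.1556, 0.0278]
tcp_rot: [-0.078, 0.997, -0.0, -0.0]
contact_force: [1.2, -4.5, 5.8]
opening: 0.472
finger_force: 21.1
```

{"name": "send_rows", "arguments": {"series": [[[0,1.5,0,0,0,0,-0.2],[0,1.2,0,0,0,0,-0.2],[0,0.7,0,0,0,0,-0.2],[0,0.2,0,0,0,0,-0.2],[0,0,0,0,0,0,-0.2],[0,0,0,0,0,0,-0.2]]]}}

```text
time: 8.12
eef_pos: [0.5679, 0.1911, 0.0278]
tcp_rot: [-0.078, 0.997, 0.0, -0.0]
contact_force: [-0.1, -2.8, 6.0]
opening: 0.468
finger_force: 21.0
```

```bash
python3 - <<'E'
from h import *
plan((.5685,.1928,.028))
for n in("scene","wrist"):
    c=ctrl.read_camera(n)
    if n=="scene":
        im=cv2.resize(c["img"][105:175,180:300,::-1],None,fx=4.5,fy=4.5,interpolation=2)
    else: im2=c["img"][:,:,::-1]
im=cv2.copyMakeBorder(im,0,384-im.shape[0],0,0,0) if im.shape[0]<384 else im[:384]
cv2.imwrite("pics/b3.png",cv2.resize(np.hstack([im,im2]),None,fx=.75,fy=.75))
E
```

```text
t 8.12 p [0.5679 0.1911 0.0278] hd 1.727 F [-0.1 -2.8  6. ] open 0.468 q [ 0.16  0.37  1.88  0.    0.89 -1.57]
turn [0. 0. 0.]
shift [-0.09  0.15 -0.02]
```

View pics/b3.png

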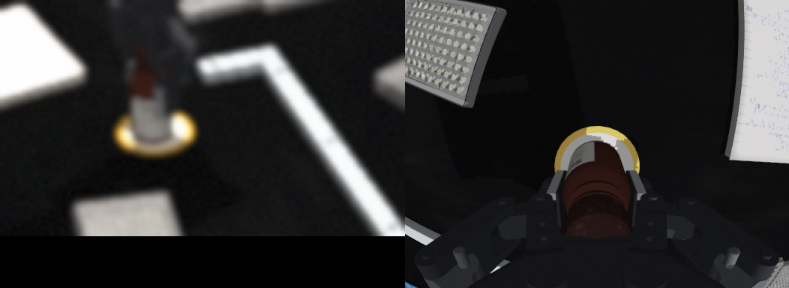

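The bottle stands upright on the disc. In the scene crop its foot is at (152,138) and the disc centre is at (155,133). Releasing.

{"name": "send_rows", "arguments": {"series": [[[0,0,0,0,0,0,0.0],[0,0,0,0,0,0,0.2],[0,0,0,0,0,0,0.6],[0,0,0,0,0,0,1],[0,0,0,0,0,0,1],[0,0,-2,0,0,0,1],[0,0,-4,0,0,0,1],[0,0,-5,0,0,0,1],[0,0,-5,0,0,0,1],[0,0,0,0,0,0,1]]]}}

```text
time: 9.48
eef_pos: [0.572, 0.1911, 0.1957]
tcp_rot: [-0.078, 0.997, 0.001, 0.007]
contact_force: [0.2, 0.4, -1.1]
opening: 1.003
finger_force: 0.0
```

```bash
python3 - <<'E'
from h import *
# two-finger push of near long side: plate yaw -.239 -> tool y heading pi/2+(-.239)+... 
h=np.pi/2-.239; h=np.pi/2-.239
n=np.array([np.cos(-.239),np.sin(-.239)]); c=np.array([.4774,.0295])
P=c-n*(.043+.035); print(P,np.hypot(*P))
plan((*P,.15),heading=h,tilt=0.25)
plan((*P,.15),heading=h,tilt=-0.25)
print(goal(h,.25).as_matrix()[:,2],goal(h,-.25).as_matrix()[:,2])
E
```

```text
[0.40161714 0.04796503] 0.4044712194721659
t 9.47 p [0.572  0.1911 0.1957] hd 1.727 F [ 0.2  0.4 -1.1] open 1.003 q [ 0.15  0.15  1.8   0.    1.17 -1.57]
turn [-0.047  0.26   0.394]
shift [ 11.62 -17.94   7.69]
t 9.47 p [0.572  0.1911 0.1957] hd 1.727 F [ 0.2  0.4 -1.1] open 1.003 q [ 0.15  0.15  1.8   0.    1.17 -1.57]
turn [ 0.052 -0.233  0.393]
shift [ 13.89 -17.94   1.17]
[-0.24037155  0.05856823 -0.96891242] [ 0.24037155 -0.05856823 -0.96891242]
```

{"name": "send_rows", "arguments": {"series": [[[0,0,0,-0.0157,0.087,0.131,1],[0,0,0,-0.0157,0.087,0.131,1],[0,0,0,-0.0157,0.087,0.131,1],[1.94,-2.99,1.28,0,0,0,1],[1.94,-2.99,1.28,0,0,0,1],[1.94,-2.99,1.28,0,0,0,1],[1.94,-2.99,1.28,0,0,0,1],[1.94,-2.99,1.28,0,0,0,1],[1.94,-2.99,1.28,0,0,0,1],[0,0,0,0,0,0,1]]]}}

```text
time: 10.72
eef_pos: [0.3951, 0.0466, 0.1437]
tcp_rot: [0.119, 0.984, 0.013, -0.132]
contact_force: [0.5, 0.2, -0.1]
opening: 1.0
finger_force: 0.0
```

```bash
python3 - <<'E'
from h import *
plan((.4016,.048,.03),(.4016,.048,.01),heading=np.pi/2-.239,tilt=.25)
# bottle now, from the top view, and plate
c=ctrl.read_camera("top");save(c,"top4.png",(104,114,318,250),3.7)
E
```

```text
t 10.72 p [0.3951 0.0466 0.1437] hd 1.33 F [ 0.5  0.2 -0.1] open 1.0 q [-0.15 -0.09  2.17  0.02  1.33 -1.49]
turn [-0.005 -0.016 -0.003]
shift [-3.4   0.29 10.87]
shift [-0.49  0.    1.94]
```

View pics/top4.png

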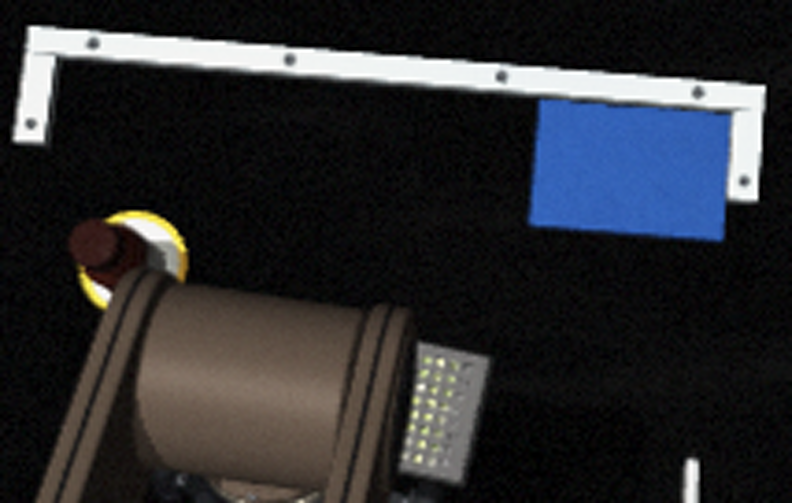

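{"name": "send_rows", "arguments": {"series": [[[-0.85,0.07,2.72,0,-0.016,-0.003,1],[-0.85,0.07,2.72,0,0,0,1],[-0.85,0.07,2.72,0,0,0,1],[-0.85,0.07,2.72,0,0,0,1],[-0.49,0,1.94,0,0,0,1],[0,0,0,0,0,0,1],[-0.25,0,0.97,0,0,0,1],[0,0,0,0,0,0,1]]]}}

```text
time: 11.78
eef_pos: [0.4039, 0.048, 0.0008]
tcp_rot: [0.117, 0.985, 0.012, -0.123]
contact_force: [0.1, 0.9, 0.2]
opening: 1.001
finger_force: 0.0
```

```bash
python3 - <<'E'
from h import *
plan((.4016,.048,-.008),heading=np.pi/2-.239,tilt=.25)
import pickle
c=pickle.load(open("c0.pkl","rb"))["top"]
print("cap",unproj(c,129.04,179.85,.094))
E
```

```text
t 11.78 p [0.4039 0.048  0.0008] hd 1.336 F [0.1 0.9 0.2] open 1.001 q [-0.14  0.18  2.21  0.02  0.99 -1.49]
turn [-0.005  0.003  0.003]
shift [-0.01 -0.05  0.91]
cap [0.56668884 0.18946958 0.094     ]
```

{"name": "send_rows", "arguments": {"series": [[[-0.12,0,0.48,0,0,0,1],[-0.1,0,0.39,0,0,0,1],[0,0,0,0,0,0,1]]]}}

```text
time: 12.15
eef_pos: [0.4033, 0.0479, -0.0085]
tcp_rot: [0.117, 0.985, 0.012, -0.123]
contact_force: [0.1, -0.2, -0.3]
opening: 0.999
finger_force: 0.0
```

```bash
python3 - <<'E'
from h import *
plan((.4016+.0243*4,.048,-.008),heading=np.pi/2-.12,tilt=.25)
E
```

```text
t 12.15 p [ 0.4033  0.0479 -0.0085] hd 1.335 F [ 0.1 -0.2 -0.3] open 0.999 q [-0.14  0.2   2.21  0.02  0.97 -1.49]
turn [ 0.024  0.002 -0.113]
shift [-9.17  1.16 -2.39]
```

{"name": "send_rows", "arguments": {"series": [[[-0.775,0,-0.198,0,0,0,1],[-0.775,0,-0.198,0,0,0,1],[-0.775,0,-0.198,0,0,0,1],[-0.775,0,-0.198,0,0,0,1],[-0.775,0,-0.198,0,0,0,1],[-0.775,0,-0.198,0,0,0,1],[-0.775,0,-0.198,0,0,0,1],[-0.775,0,-0.198,0,0,0,1],[0,0,0,0,0,0,1]]]}}

```text
time: 13.28
eef_pos: [0.467, 0.0326, -0.008]
tcp_rot: [0.117, 0.986, 0.012, -0.122]
contact_force: [-0.3, 0.5, -0.9]
opening: 0.995
finger_force: 0.0
```

```bash
python3 - <<'E'
from h import *
plan(heading=1.4747,tilt=.25)
np.set_printoptions(suppress=True)
c=ctrl.read_camera("scene")
save(c,"s5.png",(180,115,330,222),5)
E
```

```text
t 13.28 p [ 0.467   0.0326 -0.008 ] hd 1.335 F [-0.3  0.5 -0.9] open 0.995 q [-0.16  0.31  2.07  0.02  1.01 -1.5 ]
turn [ 0.03   0.004 -0.136]
```

View pics/s5.png

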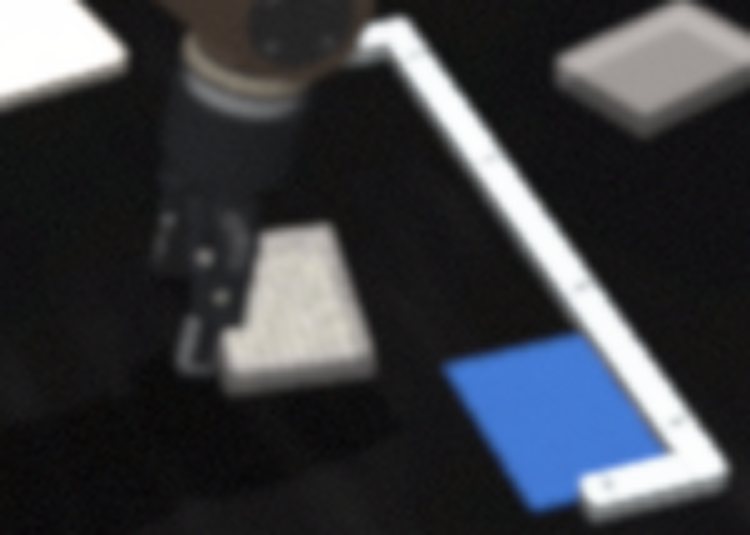

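The scene crop shows both fingertips against the plate's near side at (225,355) and the plate moved forward flat. Next I push on and square it.

{"name": "send_rows", "arguments": {"series": [[[-0.775,0,-0.198,0.0075,0.001,-0.034,1],[-0.775,0,-0.198,0.0075,0.001,-0.034,1],[-0.775,0,-0.198,0.0075,0.001,-0.034,1],[-0.775,0,-0.198,0.0075,0.001,-0.034,1],[-0.775,0,-0.198,0,0,0,1],[-0.775,0,-0.198,0,0,0,1],[0,0,0,0,0,0,1],[3,0,0.76,0,0,0,1],[0,0,-6,0,0,0,1],[0,0,-6,0,0,0,1]]]}}

```text
time: 14.58
eef_pos: [0.5106, 0.0259, 0.1084]
tcp_rot: [0.048, 0.991, 0.006, -0.127]
contact_force: [1.7, 0.2, 1.1]
opening: 1.003
finger_force: 0.0
```

```bash
cat >> h.py <<'E'
def plate(roi=None):
    """plate centre, fence-frame pose from the top view (grey blob size check)"""
    c=ctrl.read_camera("top");im=c["img"].astype(int);m=(im.sum(2)>130)&(im.max(2)-im.min(2)<70)
    us=np.array([proj(c,F(x,y,.014)) for x,y in roi]);k=np.zeros(m.shape,np.uint8);cv2.fillConvexPoly(k,us.round().astype(np.int32),1)
    m=(m&(k>0)).astype(np.uint8);m=cv2.morphologyEx(m,cv2.MORPH_CLOSE,np.ones((5,5)))
    n,l,s,_=cv2.connectedComponentsWithStats(m);j=1+np.argmax(s[1:,4])
    q=cv2.minAreaRect(cv2.convexHull(np.argwhere(l==j)[:,::-1].astype(np.int32)))
    b=np.array([unproj(c,*p,.014)[:2] for p in cv2.boxPoints(q)])-O; b=np.c_[b@EX,b@EY]
    e=[b[1]-b[0],b[2]-b[1]];e=e if np.linalg.norm(e[0])>np.linalg.norm(e[1]) else e[::-1]
    yaw=(np.arctan2(-e[0][0],e[0][1])+np.pi/2)%np.pi-np.pi/2
    print("plate fence",np.round(b.mean(0),4),"yaw",round(yaw,3),"size",np.round([np.linalg.norm(v) for v in e],4))
E
python3 - <<'E'
from h import *
plan(heading=1.4747,tilt=0)
plate([(-.02,-.2),(-.02,.13),(-.27,.13),(-.27,-.2)])
E
```

```text
t 14.57 p [0.5106 0.0259 0.1084] hd 1.474 F [1.7 0.2 1.1] open 1.003 q [-0.14  0.21  1.93 -0.01  1.26 -1.61]
turn [ 0.001 -0.255 -0.   ]
plate fence [-0.1447  0.0547] yaw 1.548 size [0.2581 0.1569]
```

{"name": "send_rows", "arguments": {"series": [[[0,0,-4,0,-0.1275,0,0.5],[0,0,-4,0,-0.1275,0,0.1],[0,0,0,0,0,0.175,0.1],[0,0,0,0,0,0.175,0.1],[0,0,0,0,0,0.175,0.1],[0,0,0,0,0,0.175,0.1],[0,0,0,0,0,0.175,0.1],[0,0,0,0,0,0.175,0.1],[0,0,0,0,0,0.175,0.1],[0,0,0,0,0,0.175,0.1]]]}}

```text
time: 15.88
eef_pos: [0.5268, 0.0242, 0.1864]
tcp_rot: [0.682, 0.731, 0.001, 0.001]
contact_force: [1.0, 0.5, -0.0]
opening: 0.55
finger_force: 0.0
```

```bash
python3 - <<'E'
from h import *
plan(F(-.115,.062,.17),heading=-.0962)
E
```

```text
t 15.88 p [0.5268 0.0242 0.1864] hd 0.069 F [ 1.   0.5 -0. ] open 0.55 q [-0.15  0.    1.98  0.    1.16 -0.22]
turn [ 0.003 -0.     0.165]
shift [7.37 4.28 1.64]
```

{"name": "send_rows", "arguments": {"series": [[[0,0,0,0,0,0.165,0.1],[2.4,1.4,0,0,0,0,0.1],[2.4,1.4,0,0,0,0,0.1],[2.5,1.4,0,0,0,0,0.1],[0,0,0,0,0,0,0.1],[0,0,0,0,0,0,0.1]]]}}

```text
time: 16.62
eef_pos: [0.5748, 0.0927, 0.1864]
tcp_rot: [0.738, 0.674, 0.001, 0.001]
contact_force: [-0.3, 0.2, -0.2]
opening: 0.551
finger_force: 0.0
```

```bash
cat >> h.py <<'E'
def rect(z=.014,xr=(-.30,.03),yr=(-.27,.27),s=2000):
    """wrist picture mapped to the fence frame at height z: rows x (from far), columns -y"""
    st=ctrl.get_state();w=ctrl.read_camera("wrist");H=np.linalg.inv(w["hand_eye"]);R=Ro.from_quat(st["tcp_rot"]).as_matrix()
    xs=np.arange(xr[1],xr[0],-1/s);ys=np.arange(yr[1],yr[0],-1/s);Y,X=np.meshgrid(ys,xs)
    P=np.stack([O[0]+X*EX[0]+Y*EY[0],O[1]+X*EX[1]+Y*EY[1],np.full(X.shape,z)],-1)-st["eef_pos"]
    q=(P@R)@H[:3,:3].T+H[:3,3];r=np.hypot(q[...,0],q[...,1]);k=np.arctan2(r,q[...,2])/r
    return cv2.remap(w["img"],(w["cx"]+w["fx"]*k*q[...,0]).astype(np.float32),(w["cy"]+w["fy"]*k*q[...,1]).astype(np.float32),1),xs,ys
E
python3 - <<'E'
from h import *
plan(heading=-.0962)
im,xs,ys=rect();cv2.imwrite("pics/r6.png",cv2.resize(im[:,:,::-1],None,fx=.7,fy=.7))
np.save("r6.npy",im)
g=im.astype(int).sum(2)
for y in(.03,0,-.03,-.06):
    j=np.argmin(abs(ys-y));col=np.convolve(g[:,j],np.ones(5)/5,'same');b=np.where(col>150)[0];b=b[(xs[b]<-.01)];print(y,"x range",xs[b[0]],xs[b[-1]] ,len(b)/2)
E
```

```text
t 16.62 p [0.5748 0.0927 0.1864] hd -0.09 F [-0.3  0.2 -0.2] open 0.551 q [-0.01  0.12  1.85 -0.    1.16  0.08]
turn [0.002 0.    0.006]
0.03 x range -0.06900000000000009 -0.15200000000000016 83.5
0 x range -0.04500000000000007 -0.1865000000000002 110.0
-0.03 x range -0.028500000000000053 -0.2030000000000002 115.5
-0.06 x range -0.06900000000000009 -0.15200000000000016 83.5
```

View pics/r6.png

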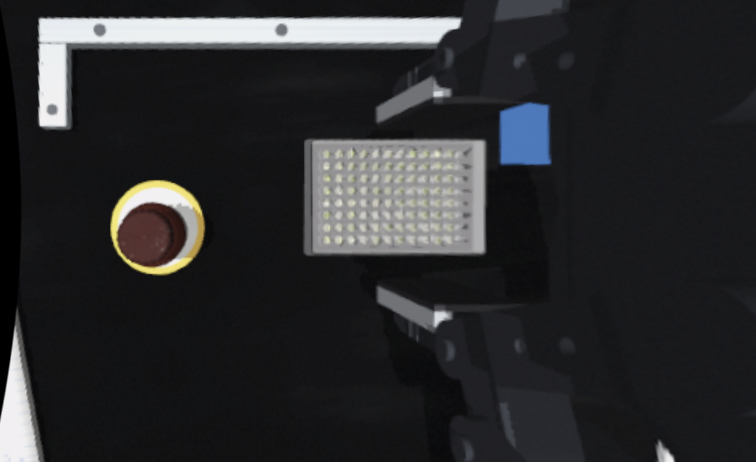

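The rectified view shows the plate square to the fence at x_f≈-0.112, y_f≈-0.015 (columns 312–486), and the bottle upright on the disc. Now the y push.

```bash
python3 - <<'E'
from h import *
plan(F(-.112,.074,.1864),F(-.112,.074,.0),F(-.112,-.078,.0),heading=-.0962)
E
```

```text
t 16.68 p [0.5748 0.0925 0.1865] hd -0.091 F [ 0.1  0.3 -0.7] open 0.548 q [-0.01  0.12  1.85 -0.    1.16  0.08]
turn [0.003 0.    0.005]
shift [1.31 0.46 0.01]
shift [ 0.    0.   18.64]
shift [-15.2   0.    0. ]
```

{"name": "send_rows", "arguments": {"series": [[[1.31,0.46,0,0.003,0,0.005,0.1],[0,0,3.8,0,0,0,0.1],[0,0,4.5,0,0,0,0.1],[0,0,4.5,0,0,0,0.1],[0,0,3.5,0,0,0,0.1],[0,0,1.5,0,0,0,0.1],[0,0,0.8,0,0,0,0.1],[0,0,0,0,0,0,0.1]]]}}

```text
time: 17.68
eef_pos: [0.5819, 0.1058, 0.0016]
tcp_rot: [0.74, 0.673, 0.001, 0.0]
contact_force: [0.1, -0.2, 0.6]
opening: 0.547
finger_force: 0.0
```

```bash
python3 - <<'E'
from h import *
plan(F(-.112,-.078,.0),heading=-.0962)
E
```

```text
t 17.68 p [0.5819 0.1058 0.0016] hd -0.096 F [ 0.1 -0.2  0.6] open 0.547 q [0.01 0.4  1.91 0.   0.84 0.1 ]
turn [ 0.002 -0.     0.001]
shift [-15.28  -0.12   0.16]
```

{"name": "send_rows", "arguments": {"series": [[[-0.6,-0.1,0.1,0,0,0,0.1],[-0.6,0,0,0,0,0,0.1],[-0.8,0,0,0,0,0,0.1],[-0.8,0,0,0,0,0,0.1],[-0.8,0,0,0,0,0,0.1],[-0.8,0,0,0,0,0,0.1],[-0.8,0,0,0,0,0,0.1],[-0.8,0,0,0,0,0,0.1],[-0.8,0,0,0,0,0,0.1],[-0.8,0,0,0,0,0,0.1]]]}}

```text
time: 18.92
eef_pos: [0.5729, 0.0297, -0.0002]
tcp_rot: [0.74, 0.673, 0.0, -0.0]
contact_force: [-0.6, 0.7, 0.5]
opening: 0.548
finger_force: 0.5
```

{"name": "send_rows", "arguments": {"series": [[[-0.8,0,0,0,0,0,0.1],[-0.8,0,0,0,0,0,0.1],[-0.8,0,0,0,0,0,0.1],[-0.8,0,0,0,0,0,0.1],[-0.8,0,0,0,0,0,0.1],[-0.8,0,0,0,0,0,0.1],[-0.8,0,0,0,0,0,0.1],[-0.8,0,0,0,0,0,0.1],[-0.3,0,0,0,0,0,0.1],[0,0,0,0,0,0,0.1]]]}}

```text
time: 20.18
eef_pos: [0.5665, -0.0369, -0.0003]
tcp_rot: [0.74, 0.672, 0.0, 0.0]
contact_force: [0.2, -0.6, -0.0]
opening: 0.55
finger_force: 0.0
```

```bash
cat >> h.py <<'E'
def lines(im,xs,ys,xcols,yrows,thr=150):
    g=im.astype(int); grey=((g.sum(2)>thr)&(g[...,2]-g[...,0]<50)).astype(int)
    def runs(v,c):
        b=np.where(np.diff(np.r_[0,v,0]))[0].reshape(-1,2);return [(round(c[i],4),round(c[j-1],4)) for i,j in b if j-i>12]
    for y in xcols: print("y",y,"x runs",runs(grey[:,np.argmin(abs(ys-y))],xs))
    for x in yrows: print("x",x,"y runs",runs(grey[np.argmin(abs(xs-x))],ys))
E
python3 - <<'E'
from h import *
plan(F(-.112,-.078,.0),heading=-.0962)
im,xs,ys=rect();np.save("r7.npy",im)
lines(im,xs,ys,(-.1,-.12,-.14,-.16,-.18),(-.08,-.11,-.14))
E
```

```text
t 20.18 p [ 5.665e-01 -3.690e-02 -3.000e-04] hd -0.096 F [ 0.2 -0.6 -0. ] open 0.55 q [-0.24  0.36  1.97 -0.    0.82 -0.15]
turn [0. 0. 0.]
shift [-0.93  0.05 -0.03]
y -0.1 x runs [(np.float64(0.017), np.float64(-0.0775)), (np.float64(-0.083), np.float64(-0.142)), (np.float64(-0.167), np.float64(-0.1905))]
y -0.12 x runs [(np.float64(0.026), np.float64(-0.0225))]
y -0.14 x runs [(np.float64(0.03), np.float64(-0.0035)), (np.float64(-0.0045), np.float64(-0.028)), (np.float64(-0.223), np.float64(-0.2295)), (np.float64(-0.2325), np.float64(-0.249))]
y -0.16 x runs [(np.float64(0.03), np.float64(-0.011)), (np.float64(-0.2215), np.float64(-0.252))]
y -0.18 x runs [(np.float64(0.03), np.float64(0.01)), (np.float64(-0.235), np.float64(-0.274)), (np.float64(-0.291), np.float64(-0.2995))]
x -0.08 y runs [(np.float64(-0.0595), np.float64(-0.0765)), (np.float64(-0.0845), np.float64(-0.0955))]
x -0.11 y runs [(np.float64(-0.0725), np.float64(-0.1075))]
x -0.14 y runs [(np.float64(-0.054), np.float64(-0.064)), (np.float64(-0.0915), np.float64(-0.105)), (np.float64(-0.159), np.float64(-0.166))]
```

{"name": "send_rows", "arguments": {"series": [[[-0.4,0,0,0,0,0,0.1],[-0.5,0,0,0,0,0,0.1],[0,0,0,0,0,0,0.1],[2,0,0,0,0,0,0.1],[0,0,-4,0,0,0,0.5],[0,0,-6,0,0,0,1],[0,0,-5,0,0,0,1],[0,0,0,0,0,0,1]]]}}

```text
time: 21.22
eef_pos: [0.5711, -0.025, 0.1559]
tcp_rot: [0.74, 0.673, 0.004, 0.005]
contact_force: [0.4, -0.1, 0.2]
opening: 0.997
finger_force: 0.0
```

```bash
python3 - <<'E'
from h import *
plan(F(-.195,-.14,.15),F(-.195,-.14,-.008),heading=1.4747)
im,xs,ys=rect();np.save("r8.npy",im)
lines(im,xs,ys,(-.09,-.1,-.12,-.14,-.16,-.18),(-.08,-.11,-.14))
E
```

```text
t 21.23 p [ 0.5711 -0.025   0.1559] hd -0.094 F [ 0.4 -0.1  0.2] open 0.997 q [-0.22  0.13  1.91  0.    1.1  -0.13]
turn [ 0.008  0.01  -1.569]
shift [ 8.6  -8.36  0.59]
shift [ 0.   0.  15.8]
y -0.09 x runs [(np.float64(0.018), np.float64(-0.006)), (np.float64(-0.069), np.float64(-0.153))]
y -0.1 x runs [(np.float64(0.018), np.float64(-0.005)), (np.float64(-0.0705), np.float64(-0.1525))]
y -0.12 x runs [(np.float64(0.018), np.float64(-0.0035)), (np.float64(-0.0705), np.float64(-0.1525)), (np.float64(-0.211), np.float64(-0.2255))]
y -0.14 x runs [(np.float64(0.03), np.float64(0.0125)), (np.float64(-0.0705), np.float64(-0.1525)), (np.float64(-0.2265), np.float64(-0.25))]
y -0.16 x runs [(np.float64(-0.071), np.float64(-0.1525)), (np.float64(-0.238), np.float64(-0.2605)), (np.float64(-0.2685), np.float64(-0.276))]
y -0.18 x runs [(np.float64(-0.071), np.float64(-0.1525))]
x -0.08 y runs [(np.float64(-0.0835), np.float64(-0.216))]
x -0.11 y runs [(np.float64(-0.0835), np.float64(-0.215))]
x -0.14 y runs [(np.float64(0.1255), np.float64(0.119)), (np.float64(-0.0835), np.float64(-0.2155))]
```

{"name": "send_rows", "arguments": {"series": [[[0,0,0,0,0,-0.1744,1],[0,0,0,0,0,-0.1744,1],[0,0,0,0,0,-0.1744,1],[0,0,0,0,0,-0.1744,1],[0,0,0,0,0,-0.1744,1],[0,0,0,0,0,-0.1744,1],[0,0,0,0,0,-0.1744,1],[0,0,0,0,0,-0.1744,1],[0,0,0,0,0,-0.1744,1],[0,0,0,0,0,0,1]]]}}

```text
time: 22.52
eef_pos: [0.5663, -0.0247, 0.1476]
tcp_rot: [0.049, 0.999, 0.001, -0.002]
contact_force: [-0.4, 0.2, 0.3]
opening: 0.999
finger_force: 0.0
```

{"name": "send_rows", "arguments": {"series": [[[2.9,-3.1,0,0,0,0,1],[2.9,-3.1,0,0,0,0,1],[2.9,-3.1,0,0,0,0,1],[0,0,0,0,0,0,1],[0,0,4,0,0,0,1],[0,0,4,0,0,0,1],[0,0,4,0,0,0,1],[0,0,0,0,0,0,1]]]}}

```text
time: 23.52
eef_pos: [0.4693, -0.1076, 0.0262]
tcp_rot: [0.049, 0.999, 0.002, -0.004]
contact_force: [0.1, 1.0, 0.6]
opening: 0.999
finger_force: 0.0
```

```bash
python3 - <<'E'
from h import *
plan(F(-.195,-.15,-.008),F(-.097,-.15,-.008),heading=1.4747)
E
```

```text
t 23.52 p [ 0.4693 -0.1076  0.0262] hd 1.473 F [0.1 1.  0.6] open 0.999 q [-0.44  0.15  2.17  0.    0.84 -1.91]
turn [ 0.004 -0.008 -0.002]
shift [-0.75 -0.16  3.42]
shift [-9.8 -0.   0. ]
```

{"name": "send_rows", "arguments": {"series": [[[-0.4,-0.16,2,0.004,-0.008,-0.002,1],[-0.3,0,1.0,0,0,0,1],[0,0,0.4,0,0,0,1],[0,0,0,0,0,0,1],[-1,0,0,0,0,0,1],[-1,0,0,0,0,0,1],[-0.8,0,0,0,0,0,1],[-0.8,0,0,0,0,0,1],[-0.8,0,0,0,0,0,1],[-0.8,0,0,0,0,0,1]]]}}

```text
time: 24.78
eef_pos: [0.5311, -0.1169, -0.0039]
tcp_rot: [0.047, 0.999, -0.002, 0.004]
contact_force: [-0.3, -0.2, -0.1]
opening: 1.0
finger_force: 0.3
```

```bash
python3 - <<'E'
from h import *
plan(F(-.097,-.15,-.008),heading=1.4747)
E
```

```text
t 24.77 p [ 0.5311 -0.1169 -0.0039] hd 1.476 F [-0.3 -0.2 -0.1] open 1.0 q [-0.4   0.32  2.03 -0.    0.79 -1.88]
turn [-0.004  0.008  0.001]
shift [-4.3   0.18  0.41]
```

{"name": "send_rows", "arguments": {"series": [[[0.4,0,0,0,0.006,0,1],[0,0,0.35,0,0,0,1],[-0.8,0,0,0,0,0,1],[-0.8,0,0,0,0,0,1],[-0.8,0,0,0,0,0,1],[-0.8,0,0,0,0,0,1],[-0.6,0,0,0,0,0,1],[-0.2,0,0,0,0,0,1],[0,0,0,0,0,0,1]]]}}

```text
time: 25.9
eef_pos: [0.5668, -0.1204, -0.0072]
tcp_rot: [0.047, 0.999, -0.002, 0.001]
contact_force: [-0.1, 0.7, 0.0]
opening: 1.001
finger_force: 0.0
```

{"name": "send_rows", "arguments": {"series": [[[-0.2,0,0,0,0,0,1],[-0.2,0,0,0,0,0,1],[0,0,0,0,0,0,1]]]}}

```text
time: 26.28
eef_pos: [0.5707, -0.1208, -0.0072]
tcp_rot: [0.047, 0.999, -0.002, 0.001]
contact_force: [0.5, 0.2, 0.2]
opening: 1.001
finger_force: 0.0
```

```bash
python3 - <<'E'
from h import *
plan(F(-.097,-.15,-.008),heading=1.4747)
E
```

```text
t 26.27 p [ 0.5707 -0.1208 -0.0072] hd 1.476 F [0.5 0.2 0.2] open 1.001 q [-0.38  0.4   1.93 -0.    0.81 -1.85]
turn [-0.004  0.003  0.001]
shift [-0.32  0.18  0.08]
```

{"name": "send_rows", "arguments": {"series": [[[-0.15,0,0,0,0,0,1],[-0.15,0,0,0,0,0,1],[0,0,0,0,0,0,1]]]}}

```text
time: 26.65
eef_pos: [0.5738, -0.1211, -0.0072]
tcp_rot: [0.047, 0.999, -0.002, 0.001]
contact_force: [-1.1, 0.4, -0.2]
opening: 1.003
finger_force: 0.0
```

{"name": "send_rows", "arguments": {"series": [[[-0.1,0,0,0,0,0,1],[-0.1,0,0,0,0,0,1],[0,0,0,0,0,0,1]]]}}

```text
time: 27.02
eef_pos: [0.5751, -0.1211, -0.0072]
tcp_rot: [0.047, 0.999, -0.002, 0.0]
contact_force: [-2.6, 0.6, 1.8]
opening: 1.005
finger_force: 1.6
```

{"name": "send_rows", "arguments": {"series": [[[-0.1,0,0,0,0,0,1],[-0.1,0,0,0,0,0,1],[0,0,0,0,0,0,1]]]}}

```text
time: 27.4
eef_pos: [0.575, -0.1211, -0.0075]
tcp_rot: [0.047, 0.999, -0.001, -0.002]
contact_force: [-8.4, 0.9, 7.1]
opening: 0.998
finger_force: 4.5
```

```bash
python3 - <<'E'
from h import *
plan(F(-.097,-.15,-.008),heading=1.4747)
E
```

```text
t 27.4 p [ 0.575  -0.1211 -0.0075] hd 1.476 F [-8.4  0.9  7.1] open 0.998 q [-0.38  0.41  1.91 -0.01  0.82 -1.85]
turn [-0.003 -0.005  0.002]
shift [0.11 0.17 0.05]
```

{"name": "send_rows", "arguments": {"series": [[[1,0,0,0,0,0,1],[1.5,0,0,0,0,0,1],[0,0,-4,0,0,0,0.5],[0,0,-5,0,0,0.1745,0.1],[0,0,-4,0,0,0.1745,0.1],[0,0,0,0,0,0.1745,0.1],[0,0,0,0,0,0.1745,0.1],[0,0,0,0,0,0.1745,0.1],[0,0,0,0,0,0.1745,0.1],[0,0,0,0,0,0.1745,0.1]]]}}

```text
time: 28.65
eef_pos: [0.5519, -0.1184, 0.1225]
tcp_rot: [0.614, 0.789, -0.001, 0.002]
contact_force: [-0.2, 0.1, 0.2]
opening: 0.55
finger_force: 0.0
```

{"name": "send_rows", "arguments": {"series": [[[0,0,0,0,0,0.1745,0.1],[0,0,0,0,0,0.1745,0.1],[0,0,0,0,0,0,0.1]]]}}

```text
time: 29.02
eef_pos: [0.5519, -0.1184, 0.1225]
tcp_rot: [0.739, 0.674, -0.0, 0.002]
contact_force: [-0.1, 0.7, -1.2]
opening: 0.552
finger_force: 0.0
```

```bash
python3 - <<'E'
from h import *
plan(F(-.047,-.054,.12),F(-.047,-.054,0),heading=-.0962)
im,xs,ys=rect();np.save("r9.npy",im)
lines(im,xs,ys,(-.09,-.1,-.11,-.12,-.14,-.16,-.18),(-.02,-.04,-.06))
E
```

```text
t 29.02 p [ 0.5519 -0.1184  0.1225] hd -0.092 F [-0.1  0.7 -1.2] open 0.552 q [-0.39  0.16  1.94 -0.    1.04 -0.3 ]
turn [0.003 0.004 0.004]
shift [9.72 7.22 0.25]
shift [ 0.  0. 12.]
y -0.09 x runs [(np.float64(0.0175), np.float64(-0.0875))]
y -0.1 x runs [(np.float64(0.018), np.float64(-0.0825))]
y -0.11 x runs [(np.float64(0.018), np.float64(-0.082))]
y -0.12 x runs [(np.float64(0.018), np.float64(-0.082))]
y -0.14 x runs [(np.float64(0.018), np.float64(-0.008)), (np.float64(-0.01), np.float64(-0.019)), (np.float64(-0.021), np.float64(-0.0825))]
y -0.16 x runs [(np.float64(0.0185), np.float64(-0.0825))]
y -0.18 x runs [(np.float64(0.0185), np.float64(-0.082))]
x -0.02 y runs [(np.float64(-0.0875), np.float64(-0.1135)), (np.float64(-0.115), np.float64(-0.1395)), (np.float64(-0.1405), np.float64(-0.2135)), (np.float64(-0.218), np.float64(-0.2295))]
x -0.04 y runs [(np.float64(-0.088), np.float64(-0.211))]
x -0.06 y runs [(np.float64(-0.088), np.float64(-0.215)), (np.float64(-0.2185), np.float64(-0.2685))]
```

{"name": "send_rows", "arguments": {"series": [[[3.2,2.4,0,0.003,0.004,0.004,0.1],[3.2,2.4,0,0,0,0,0.1],[3.3,2.4,0,0,0,0,0.1],[0,0,0,0,0,0,0.1],[0,0,4,0,0,0,0.1],[0,0,4,0,0,0,0.1],[0,0,3,0,0,0,0.1],[0,0,0.8,0,0,0,0.1],[0,0,0,0,0,0,0.1]]]}}

```text
time: 30.2
eef_pos: [0.6331, -0.0294, 0.0048]
tcp_rot: [0.741, 0.672, -0.0, -0.0]
contact_force: [0.7, 0.7, 0.2]
opening: 0.546
finger_force: 0.0
```

```bash
python3 - <<'E'
from h import *
plan(F(-.047,-.077,0),F(-.047,-.085,0),heading=-.0962)
E
```

```text
t 30.2 p [ 0.6331 -0.0294  0.0048] hd -0.098 F [0.7 0.7 0.2] open 0.546 q [-0.21  0.47  1.8   0.    0.88 -0.11]
turn [-0.001 -0.    -0.002]
shift [-2.21 -0.01  0.48]
shift [-0.8  0.   0. ]
```

{"name": "send_rows", "arguments": {"series": [[[0,0,0.4,0,0,0,0.1],[-0.8,0,0,0,0,0,0.1],[-0.7,0,0,0,0,0,0.1],[-0.6,0,0,0,0,0,0.1],[-0.3,0,0,0,0,0,0.1],[-0.2,0,0,0,0,0,0.1],[-0.1,0,0,0,0,0,0.1],[0,0,0,0,0,0,0.1]]]}}

```text
time: 31.2
eef_pos: [0.6307, -0.0558, 0.0006]
tcp_rot: [0.741, 0.672, -0.0, -0.0]
contact_force: [0.5, 1.3, 0.5]
opening: 0.547
finger_force: 0.2
```

{"name": "send_rows", "arguments": {"series": [[[-0.15,0,0,0,0,0,0.1],[-0.15,0,0,0,0,0,0.1],[0,0,0,0,0,0,0.1]]]}}

```text
time: 31.58
eef_pos: [0.6303, -0.059, 0.0006]
tcp_rot: [0.741, 0.671, -0.0, -0.0]
contact_force: [0.1, -0.5, 0.1]
opening: 0.547
finger_force: 0.2
```

```bash
python3 - <<'E'
from h import *
plan(F(-.047,-.085,0),heading=-.0962)
E
```

```text
t 31.57 p [ 6.303e-01 -5.900e-02  6.000e-04] hd -0.098 F [ 0.1 -0.5  0.1] open 0.547 q [-0.25  0.47  1.8  -0.    0.87 -0.15]
turn [-0.001 -0.    -0.002]
shift [-0.05 -0.02  0.06]
```

{"name": "send_rows", "arguments": {"series": [[[-0.1,0,0,0,0,0,0.1],[-0.1,0,0,0,0,0,0.1],[0,0,0,0,0,0,0.1]]]}}

```text
time: 31.95
eef_pos: [0.6301, -0.0608, 0.0006]
tcp_rot: [0.741, 0.671, -0.0, -0.0]
contact_force: [0.4, 0.9, 0.3]
opening: 0.55
finger_force: 0.4
```

{"name": "send_rows", "arguments": {"series": [[[-0.1,0,0,0,0,0,0.1],[-0.1,0,0,0,0,0,0.1],[0,0,0,0,0,0,0.1]]]}}

```text
time: 32.33
eef_pos: [0.6299, -0.061, 0.0006]
tcp_rot: [0.741, 0.671, 0.001, -0.002]
contact_force: [0.4, 7.5, 0.9]
opening: 0.548
finger_force: 3.4
```

{"name": "send_rows", "arguments": {"series": [[[-0.05,0,0,0,0,0,0.1],[1,0,0,0,0,0,0.1],[1.5,0,0,0,0,0,0.1],[0,0,-4,0,0,0,0.1],[0,0,-6,0,0,0,0.6],[0,0,-5,0,0,0,1],[0,0,0,0,0,0,1]]]}}

```text
time: 33.2
eef_pos: [0.6362, -0.0388, 0.1573]
tcp_rot: [0.741, 0.672, 0.003, 0.005]
contact_force: [0.2, 0.2, -0.0]
opening: 0.998
finger_force: 0.0
```

```bash
python3 - <<'E'
from h import *
plan(heading=-.0962)
im,xs,ys=rect();np.save("r10.npy",im)
lines(im,xs,ys,(-.09,-.1,-.12,-.14,-.16,-.18,-.2,-.215),(-.02,-.04,-.06,-.08))
# blue left visible near plate?
g=im.astype(int);bl=(g[...,2]-g[...,0]>50);a=np.argwhere(bl);print("blue px",len(a),(xs[a[:,0]].min(),xs[a[:,0]].max(),ys[a[:,1]].min(),ys[a[:,1]].max()) if len(a) else "")
g=im.sum(2).astype(int)
for x in(-.02,-.04,-.055): # gap to stop
    r=np.argmin(abs(xs-x));print(x,[(round(y,4),v) for y,v in zip(ys[::2],g[r][::2]) if -.232<y<-.208])
c=ctrl.read_camera("top");cb=c["img"].astype(int);m=cb[...,2]-cb[...,0]>50
print("top blue px in pad",m[130:190,240:315].sum())
E
```

```text
t 33.2 p [ 0.6362 -0.0388  0.1573] hd -0.098 F [ 0.2  0.2 -0. ] open 0.998 q [-0.22  0.27  1.74 -0.    1.12 -0.12]
turn [ 0.011  0.002 -0.002]
y -0.09 x runs [(np.float64(0.0185), np.float64(-0.0025))]
y -0.1 x runs [(np.float64(0.018), np.float64(-0.0825))]
y -0.12 x runs [(np.float64(0.018), np.float64(-0.085))]
y -0.14 x runs [(np.float64(0.018), np.float64(-0.085)), (np.float64(-0.156), np.float64(-0.176))]
y -0.16 x runs [(np.float64(0.0185), np.float64(-0.085)), (np.float64(-0.1725), np.float64(-0.1895))]
y -0.18 x runs [(np.float64(0.019), np.float64(-0.085)), (np.float64(-0.174), np.float64(-0.1835)), (np.float64(-0.208), np.float64(-0.22))]
y -0.2 x runs [(np.float64(0.0185), np.float64(-0.085))]
y -0.215 x runs [(np.float64(0.0185), np.float64(-0.085)), (np.float64(-0.228), np.float64(-0.2545))]
x -0.02 y runs [(np.float64(-0.0995), np.float64(-0.228))]
x -0.04 y runs [(np.float64(-0.0995), np.float64(-0.232))]
x -0.06 y runs [(np.float64(-0.1), np.float64(-0.229))]
x -0.08 y runs [(np.float64(-0.1), np.float64(-0.2245))]
blue px 1408 (np.float64(-0.0845000000000001), np.fl
[... 2094 characters left out ...]
p.int64(638)), (np.float64(-0.214), np.int64(669)), (np.float64(-0.215), np.int64(689)), (np.float64(-0.216), np.int64(697)), (np.float64(-0.217), np.int64(697)), (np.float64(-0.218), np.int64(697)), (np.float64(-0.219), np.int64(697)), (np.float64(-0.22), np.int64(698)), (np.float64(-0.221), np.int64(666)), (np.float64(-0.222), np.int64(611)), (np.float64(-0.223), np.int64(540)), (np.float64(-0.224), np.int64(582)), (np.float64(-0.225), np.int64(614)), (np.float64(-0.226), np.int64(624)), (np.float64(-0.227), np.int64(569)), (np.float64(-0.228), np.int64(468)), (np.float64(-0.229), np.int64(247)), (np.float64(-0.23), np.int64(155)), (np.float64(-0.231), np.int64(117))]
top blue px in pad 53
```

```bash
python3 - <<'E'
from h import *
im,xs,ys=rect(z=0);g=im.astype(int)
for x in(-.02,-.04,-.07):
    r=np.argmin(abs(xs-x));print(x,[(round(float(ys[j]),4),tuple(g[r,j])) for j in range(np.argmin(abs(ys+.09)),np.argmin(abs(ys+.110)),2)])
w=im[:, :]; s=g.sum(2); m=((s>250)&(abs(g[...,0]-g[...,2])>60)&(g[...,2]<g[...,0])).astype(np.uint8)
k=np.argwhere(m);k=k[(ys[k[:,1]]>.1)];print("rim x",xs[k[:,0]].max(),xs[k[:,0]].min(),"y",ys[k[:,1]].max(),ys[k[:,1]].min())
E
```

```text
-0.02 [(-0.09, (np.int64(31), np.int64(30), np.int64(32))), (-0.091, (np.int64(31), np.int64(31), np.int64(32))), (-0.092, (np.int64(32), np.int64(31), np.int64(33))), (-0.093, (np.int64(31), np.int64(31), np.int64(32))), (-0.094, (np.int64(31), np.int64(30), np.int64(32))), (-0.095, (np.int64(31), np.int64(31), np.int64(33))), (-0.096, (np.int64(47), np.int64(62), np.int64(88))), (-0.097, (np.int64(109), np.int64(136), np.int64(178))), (-0.098, (np.int64(157), np.int64(185), np.int64(225))), (-0.099, (np.int64(163), np.int64(184), np.int64(216))), (-0.1, (np.int64(154), np.int64(171), np.int64(197))), (-0.101, (np.int64(155), np.int64(172), np.int64(199))), (-0.102, (np.int64(168), np.int64(191), np.int64(226))), (-0.103, (np.int64(169), np.int64(193), np.int64(227))), (-0.104, (np.int64(111), np.int64(139), np.int64(185))), (-0.105, (np.int64(175), np.int64(190), np.int64(216))), (-0.106, (np.int64(200), np.int64(210), np.int64(229))), (-0.107, (np.int64(206), np.int64(214), np.int64(230))), (-0.108, (np.int64(212), np.int64(217), np.int64(230))), (-0.109, (np.int64(214), np.int64(
[... 1657 characters left out ...]
int64(152), np.int64(169), np.int64(195))), (-0.1, (np.int64(153), np.int64(169), np.int64(194))), (-0.101, (np.int64(153), np.int64(169), np.int64(194))), (-0.102, (np.int64(157), np.int64(174), np.int64(200))), (-0.103, (np.int64(164), np.int64(190), np.int64(227))), (-0.104, (np.int64(122), np.int64(168), np.int64(230))), (-0.105, (np.int64(189), np.int64(205), np.int64(231))), (-0.106, (np.int64(200), np.int64(212), np.int64(231))), (-0.107, (np.int64(201), np.int64(212), np.int64(231))), (-0.108, (np.int64(203), np.int64(213), np.int64(230))), (-0.109, (np.int64(206), np.int64(214), np.int64(229)))]
rim x -0.12150000000000014 -0.15300000000000016 y 0.1299999999999999 0.12399999999999989
```

```bash
python3 -c "
from plant import ctrl
print(ctrl.sign_off())"
```

```text
the job is handed in; nothing more can be done
None
```

The job is handed in, verdict not shown: the amber bottle stands released about 4 mm from the disc's centre, and the plate sits square on the blue mark, about 1–2 mm from nominal on both axes, after being pushed up against the rail and end stop.

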